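Charge the slumping moulds with their glass blanks

TASK

Load the kiln shelf for firing: take the four fused glass blanks from the felt-covered board and lay each one flat on the rim of the slumping mould of its own shape and size, centred, and for the square and the oblong with the edges parallel to those of the mould. Set the glass down gently without dropping it, and do not shift the moulds or disturb the jar and the brush.

Things in the scene. Friction and masses are not known exactly. Their poses are not given: they have to be found in the camera images.
- glass_large_round: Loose blank of fused opal glass (pale, opaque, 77 g), a disc of 66 mm diameter, 9 mm thick, lying flat on a felt-covered carrying board (fixed, about 320 x 310 mm, felt 15 mm above the bench) with the three other blanks, each in one quarter of the board; the board is on the left or on the right of the bench, the moulds on the other side. Origin: centre of its underside, z up.
- glass_small_round: Loose blank of fused opal glass (pale, opaque, 38 g), a disc of 46 mm diameter, 9 mm thick, lying flat on the same board. Origin: centre of its underside, z up.
- glass_square: Loose blank of fused opal glass (pale, opaque, 86 g), a square of 62 x 62 mm, 9 mm thick, lying flat on the same board. Origin: centre of its underside, z up. x and y are parallel to its edges.
- glass_oblong: Loose blank of fused opal glass (pale, opaque, 103 g), a rectangle of 92 x 50 mm, 9 mm thick, lying flat on the same board. Origin: centre of its underside, z up. x runs along the 92 mm side, y along the 50 mm side.
- mould_large_round: Loose slumping mould of terracotta (160 g), round, 72 mm in diameter at the rim, 26 mm high, flat rim 9 mm wide round an open recess. Origin: centre of its underside; the rim that carries the glass is 26 mm above it. On a cream kiln shelf (fixed, 310 x 310 mm, top 36 mm above the bench), each mould in one quarter. Made for the 66 mm disc.
- mould_small_round: Loose slumping mould of terracotta (90 g), round, 52 mm in diameter at the rim, 26 mm high, flat rim 9 mm wide round an open recess. Origin: centre of its underside; the rim that carries the glass is 26 mm above it. On the same shelf. Made for the 46 mm disc.
- mould_square: Loose slumping mould of terracotta (190 g), square, 68 x 68 mm, 26 mm high, flat rim 10 mm wide round an open recess. Origin: centre of its underside; the rim that carries the glass is 26 mm above it. x and y are parallel to its edges. On the same shelf. Made for the 62 mm square.
- mould_oblong: Loose slumping mould of terracotta (220 g), rectangular, 98 (x) by 56 (y) mm, 26 mm high, flat rim 10 mm wide round an open recess. Origin: centre of its underside; the rim that carries the glass is 26 mm above it. On the same shelf. Made for the 92 x 50 mm rectangle.
- wash_jar: Bystander: closed white plastic jar of kiln wash, 60 mm in diameter, 75 mm high, standing on the bench beyond the boards. Origin: centre of its underside.
- brush: Bystander: flat brush, 200 x 42 mm, 20 mm thick, lying on the bench beyond the boards, left of the jar. Origin: under the middle of the brush; x runs along it, bristles to +x (roughly to the left).

How it is judged:
At the end, for the whole second after the job is handed in: Each blank lies flat on the rim of the mould of its own shape and size (height within 3 mm, tilt under 0.06 rad), within 10 mm of its centre, square and oblong within 0.18 rad of parallel to the edges (any quarter turn; either way round), released and at rest (horizontal distance between glass_large_round and mould_large_round below 0.01 m and z of glass_large_round in the frame of mould_large_round between 0.023 and 0.029 m and angle between each of glass_large_round, glass_small_round, glass_square, glass_oblong's own z axis and vertical below 0.06 rad and linear speed of each of glass_large_round, glass_small_round, glass_square, glass_oblong below 0.01 m/s and contact force between the fingers and glass_large_round below 0.05 N and horizontal distance between glass_small_round and mould_small_round below 0.01 m and z of glass_small_round in the frame of mould_small_round between 0.023 and 0.029 m and contact force between the fingers and glass_small_round below 0.05 N and horizontal distance between glass_square and mould_square below 0.01 m and z of glass_square in the frame of mould_square between 0.023 and 0.029 m and contact force between the fingers and glass_square below 0.05 N and (angle between the x axis of glass_square and the x axis of mould_square, either way round below 0.18 rad or angle between the x axis of glass_square and the y axis of mould_square, either way round below 0.18 rad) and horizontal distance between glass_oblong and mould_oblong below 0.01 m and z of glass_oblong in the frame of mould_oblong between 0.023 and 0.029 m and contact force between the fingers and glass_oblong below 0.05 N and angle between the x axis of glass_oblong and the x axis of mould_oblong, either way round below 0.18 rad); the robot touches nothing.
It fails at once if a glass blank is dropped or thrown (moves faster than 0.5 m/s while the fingers do not hold it: a fall of about 13 mm) ((contact force between the fingers and glass_large_round below 0.02 N and linear speed of glass_large_round above 0.5 m/s) or (contact force between the fingers and glass_small_round below 0.02 N and linear speed of glass_small_round above 0.5 m/s) or (contact force between the fingers and glass_square below 0.02 N and linear speed of glass_square above 0.5 m/s) or (contact force between the fingers and glass_oblong below 0.02 N and linear speed of glass_oblong above 0.5 m/s)).
It fails at once if a mould is shifted more than 25 mm (distance of any of mould_large_round, mould_small_round, mould_square, mould_oblong from where it was at the start of the episode above 0.025 m).
It fails at once if the jar or the brush is moved more than 30 mm (distance of any of wash_jar, brush from where it was at the start of the episode above 0.03 m).
It also fails if it takes over 99 s, if anything falls off the work surface, if the arm or the gripper's body presses on something with over 40 N, if the wrist force passes 120 N, or if a joint passes its speed limit or range.

ROBOT

A 7-joint arm with a two-finger parallel gripper is mounted at the origin on the work surface. World frame = base frame: x ahead of the robot, y to its left, z up, the work surface at z = 0. Lengths are in m, angles in rad, forces in N, time in s.
With the tool pointing down it reaches from about 0.4 to 0.85 m from the base axis. Payload 4.5 kg.
Tool frame: the origin (TCP) lies at the very end of the fingers, on their centre line; the grasp point (between the pads) lies 19 mm behind it (grip_point_offset is the distance from the TCP to the grasp point, in m); z points along the fingers, y is the line along which they close (so a half turn about z gives the same grasp; the last joint's range is limited). The gripper opens to 88 mm and grips with 3 to 60 N. Pads are 18 mm wide; open, the fingers measure 123 mm over their backs; the gripper's body (75 mm by 187 mm) begins 45 mm behind the grasp point.
Start: joints at [-1.207, 0.689, -0.195, 1.565, 0.157, 0.902, -0.215], TCP at [0.202, 0.591, 0.239] pointing down, gripper open.
Joint ranges: [-3.01, 3.01], [-0.46, 2.08], [-1.47, 1.51], [0.13, 2.56], [-1, 4.14], [0.04, 2.09], [-2.66, 2.66]. Speed limits (rad/s): [2.57, 2.57, 3.14, 3.14, 3.14, 3.14, 3.14].

INTERFACE

Orientations are given as a unit quaternion [x, y, z, w].
In Python, from plant import get_state, snapshot, camera_params, finish_job, grip_point_offset gives the robot as it stands.
- The arm moves only by the shell command python3 -m handwheel 'ROWS' [FORCE]. ROWS is a JSON list of rows, 1 to 10 of them, each of 7 numbers: the opening from 0.0 (shut) to 1.0 (fully open), then dx, dy, dz in m, then a rotation vector rx, ry, rz in rad; each row is the pose to reach, as a shift and turn from the pose commanded when the command began, along the tool's axes at that moment; what a row does not reach only later rows make up. A row lasts 1/10 s, in which the tool goes at most 0.05 m and 0.15 rad, less where a joint would pass 70% of its speed; a pose out of reach is approached as far as the arm can. The fingers move at their own pace and stop on an object; FORCE is the grip in N (left out, the last holds). Time passes only in rows, so rows that do not move let the fingers close. It prints the time, the measured TCP pose, the force, the opening and the grip force at its end.
- get_state(): the state, without advancing time (a new reading comes with each control period).
- snapshot(name): name is "scene" or "top" or "wrist"; returns (picture, depth): 480x640x3 uint8, red, green, blue; 480x640 float32, m along the optical axis (not along the pixel's ray), 0 where there is no reading.
- camera_params(name): a dict with "fx", "fy", "cx", "cy" (pixels), "rvec" (rotation vector, rad) and "tvec" (3), from world to camera coordinates, as OpenCV has them. Camera axes: x right, y down, z forward; pixel columns grow to the right and rows downward; lengths in m; the calibration is good to about 2 mm. A picture is of the moment at which its call begins: read the wrist's pose just before it. camera_params takes no time and is no camera call; for the wrist camera it gives the pose at the moment of the call.
- finish_job(): hands the job in; it is judged then, once.
The state is a dict: "clock": time; "q": joint angles; "qd": joint speeds; "joint_torque": joint torques, N m; "tool_pos": TCP position; "eef_rot": TCP orientation; "contact_force": force on the tool from outside, world axes, zero at the start; "moment": the same for the moment, N m; "opening": opening from 0.0 (shut) to 1.0 (fully open); "finger_force": force on a finger pad.
Only numpy, scipy, OpenCV 4.12 (cv2) and the standard library are available. Lean on these libraries where they do the work, as an engineer would, in place of code of your own. Each camera call takes 0.05 s, during which the arm holds its last target. There are 200 camera calls.

## Working session

There is one attempt and no reset: what is moved stays moved. The work goes in short steps, Python scripts to look and compute and a shell command to move; the robot and the scene stay as the last step left them, time stands still between calls to the robot, and variables do not carry over. Pictures are saved under pics/ and viewed, at most 14 in all, crops included, and the job is handed in when it is done.

```bash
ls; mkdir -p pics
python3 - <<'E'
from plant import *
import cv2
s=get_state();print(s)
p,d=snapshot("top");cv2.imwrite("pics/top0.png",p[:,:,::-1]);
import numpy as np;np.savez("top0.npz",p=p,d=d)
print(camera_params("top"),grip_point_offset)
E
```

```text
pics
{'clock': 0.0, 'q': array([-1.20720781,  0.68996882, -0.19451262,  1.56635513,  0.15730111,
        0.90249925, -0.21506027]), 'qd': array([-2.27787737e-05, -6.81702249e-04,  3.00050419e-04, -8.53539708e-04,
       -5.35879569e-04, -2.10388215e-03, -2.84227717e-05]), 'joint_torque': array([-2.80389204e-04, -5.27548063e+01, -1.26687393e+00, -1.53428900e+01,
       -5.26972453e-02,  6.62979161e-03,  1.59103256e-04]), 'tool_pos': array([0.20224358, 0.59069796, 0.23791651]), 'eef_rot': array([ 1.64086240e-01,  9.86445569e-01, -9.15650472e-04, -8.26493434e-05]), 'contact_force': array([ 1.27226084, -0.44275006, -0.14840116]), 'moment': array([ 0.00695459, -0.03391688, -0.00233775]), 'finger_force': 0.0, 'opening': 0.9985221823596717}
{'fx': 471.19173317517976, 'fy': 471.19173317517976, 'cx': 320.39569001421404, 'cy': 244.44919970200897, 'rvec': array([ 2.20229931, -2.15636453,  0.00899515]), 'tvec': array([-0.00316876,  0.60084107,  0.82665842])} 0.0187
```

View pics/top0.png

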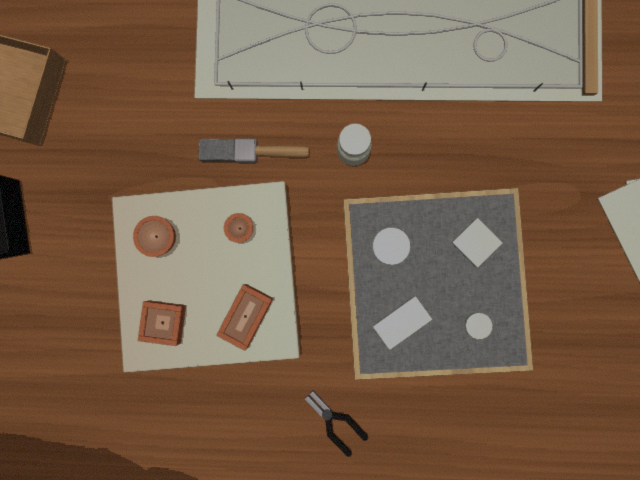

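The view shows the shelf on the left (+y), with moulds large round (155,237), small round (239,228), square (161,323) and oblong (245,317). The board is on the right, with glass large round (392,246), square (478,243), oblong (403,322) and small round (479,326). Next I'll measure them.

```bash
cat > h.py <<'E'
import numpy as np,cv2
from scipy.spatial.transform import Rotation as R
def ray(c,uv,z):
    Rm=cv2.Rodrigues(np.array(c['rvec']))[0];t=np.array(c['tvec']);o=-Rm.T@t
    uv=np.atleast_2d(uv).astype(float)
    d=np.c_[(uv[:,0]-c['cx'])/c['fx'],(uv[:,1]-c['cy'])/c['fy'],np.ones(len(uv))]@Rm
    return (o+d*((z-o[2])/d[:,2])[:,None])
def dep(c,uv,z):
    Rm=cv2.Rodrigues(np.array(c['rvec']))[0];t=np.array(c['tvec'])
    v=np.array([(uv[0]-c['cx'])/c['fx'],(uv[1]-c['cy'])/c['fy'],1])*z
    return Rm.T@(v-t)
def blobs(m,amin=300):
    cs,_=cv2.findContours(m.astype(np.uint8),cv2.RETR_EXTERNAL,cv2.CHAIN_APPROX_NONE)
    return [c[:,0,:] for c in cs if cv2.contourArea(c)>amin]
def shape(P):
    (x,y),(w,h),a=cv2.minAreaRect((P[:,:2]*1000).astype(np.float32))
    if w<h: w,h,a=h,w,a+90
    (ex,ey),rr=cv2.minEnclosingCircle((P[:,:2]*1000).astype(np.float32))
    return np.round([x,y,w,h,a,ex,ey,2*rr],1) # mm, long-axis angle deg
E
python3 - <<'E'
from h import *
from plant import camera_params
f=np.load("top0.npz");p,d=f['p'],f['d'];c=camera_params("top")
hsv=cv2.cvtColor(p,cv2.COLOR_RGB2HSV)
H,S,V=[hsv[:,:,i].astype(int) for i in range(3)]
g=np.zeros(H.shape,bool);g[200:365,358:515]=((V>135)&(S<40))[200:365,358:515]
m=np.zeros(H.shape,bool);m[195:360,125:290]=(S>90)[195:360,125:290]
for n,mk,z in(("glass",g,.024),("mould",m,.062)):
  for b in blobs(mk):
    P=ray(c,b,z);cc=b.mean(0);Z=d[b[:,1],b[:,0]]
    k=np.zeros(H.shape,np.uint8);cv2.fillPoly(k,[b],1);hs=[dep(c,(x,y),d[y,x])[2] for y,x in np.argwhere(k)]
    print(n,cc.round(),shape(P),"z90",np.percentile(hs,[20,50,90]).round(4))
for uv in((205,290),(440,280)):print(dep(c,uv,d[uv[1],uv[0]]))
E
```

```text
glass [479. 325.] [ 4.658e+02 -2.671e+02  4.300e+01  4.270e+01  4.000e-01  4.658e+02
 -2.675e+02  4.430e+01] z90 [0.0229 0.0242 0.026 ]
glass [402. 323.] [ 467.3 -136.1   90.8   49.   127.   466.7 -136.5  100.2] z90 [0.0229 0.0241 0.026 ]
glass [391. 246.] [ 600.2 -114.7   63.2   62.8    1.   600.9 -115.    64.9] z90 [0.0229 0.0241 0.026 ]
glass [477. 242.] [ 609.8 -264.    60.3   59.3   45.5  610.2 -263.8   83.7] z90 [0.0229 0.0241 0.026 ]
mould [161. 323.] [460.6 273.5  74.3  69.7  84.2 460.3 273.4  98.1] z90 [0.0492 0.0578 0.0629]
mould [244. 316.] [474.7 133.   99.5  57.1 153.7 474.8 132.6 111.5] z90 [0.0499 0.0586 0.063 ]
mould [154. 236.] [606.9 292.4  71.3  68.7  46.9 607.3 292.   74.2] z90 [0.0519 0.0594 0.063 ]
mould [238. 228.] [624.5 148.1  49.4  47.8   1.6 624.7 147.9  50.7] z90 [0.0536 0.0607 0.0633]
[0.51609966 0.20854961 0.03539602]
[ 0.54242784 -0.20213355  0.01614069]
```

```bash
cat >> h.py <<'E'
def to(x,y,z,a):
    """tool-frame delta to TCP (x,y,z), closing line at world angle a deg, tool straight down"""
    from plant import get_state
    s=get_state();R0=R.from_quat(s['eef_rot']);best=None
    for k in(0,180):
        t=np.radians(a+k);ty=np.array([np.cos(t),np.sin(t),0]);tz=np.array([0,0,-1.])
        Rt=R.from_matrix(np.c_[np.cross(ty,tz),ty,tz]);rv=(R0.inv()*Rt).as_rotvec()
        if best is None or np.linalg.norm(rv)<np.linalg.norm(best):best=rv
    dp=R0.inv().apply(np.array([x,y,z])-s['tool_pos'])
    print("t",round(s['clock'],1),"d",dp.round(4).tolist(),"r",best.round(3).tolist(),"rows>=",np.linalg.norm(dp)/.05,np.linalg.norm(best)/.15,"open",round(float(s['opening']),3),"ff",s['finger_force'],"q",np.round(s['q'],2))
E
python3 -c "
from h import *
to(.5,.21,.36,90)"
```

```text
t 0.1 d [-0.405, -0.264, -0.1216] r [-0.002, -0.0, -0.33] rows>= 9.970361160986913 2.198094437395554 open 0.996 ff 0.0 q [-1.21  0.69 -0.19  1.57  0.16  0.9  -0.22]
```

```bash
python3 -m handwheel '[[1,-0.2,-0.13,-0.12,0,0,0],[1,-0.2,-0.13,-0.12,0,0,-0.1],[1,-0.2,-0.13,-0.12,0,0,-0.2],[1,-0.2,-0.13,-0.12,0,0,-0.33],[1,-0.2,-0.13,-0.12,0,0,-0.33],[1,-0.405,-0.264,-0.12,0,0,-0.33],[1,-0.405,-0.264,-0.12,0,0,-0.33],[1,-0.405,-0.264,-0.12,0,0,-0.33],[1,-0.405,-0.264,-0.12,0,0,-0.33],[1,-0.405,-0.264,-0.12,0,0,-0.33]]' 20; python3 -m handwheel '[[1,0,0,0,0,0,0],[1,0,0,0,0,0,0],[1,0,0,0,0,0,0]]'
python3 - <<'E'
from h import *
from plant import *
s=get_state();c=camera_params("wrist");p,d=snapshot("wrist")
print(s['tool_pos'],R.from_quat(s['eef_rot']).as_matrix()[:,1],c)
cv2.imwrite("pics/w1.png",p[:,:,::-1]);np.savez("w1.npz",p=p,d=d,**c)
to(.53,-.2,.36,60)
E
```

```text
clock: 1.05
tool_pos: [0.4944, 0.2165, 0.3581]
eef_rot: [-0.0, 1.0, -0.0, -0.0]
contact_force: [1.3, 0.9, -0.7]
opening: 0.999
finger_force: 0.0
clock: 1.35
tool_pos: [0.4927, 0.2198, 0.3581]
eef_rot: [-0.001, 1.0, 0.0, -0.001]
contact_force: [-0.5, -0.2, 0.2]
opening: 0.996
finger_force: 0.0
[0.49270949 0.21980023 0.35813226] [-2.47460477e-03  9.99996651e-01  7.57365811e-04] {'fx': 410.6497351036436, 'fy': 410.6497351036436, 'cx': 323.6731233538719, 'cy': 229.88342659823843, 'rvec': array([-2.07865454, -2.08266946, -0.27942494]), 'tvec': array([-0.21959978, -0.54188389,  0.37376204])}
t 1.4 d [-0.036, -0.4203, -0.0021] r [0.0, -0.001, 0.527] rows>= 8.436995605631449 3.5137112825726966 open 1.004 ff 0.0 q [-0.31  0.45 -0.3   1.65  0.15  1.07  0.92]
```

View pics/w1.png

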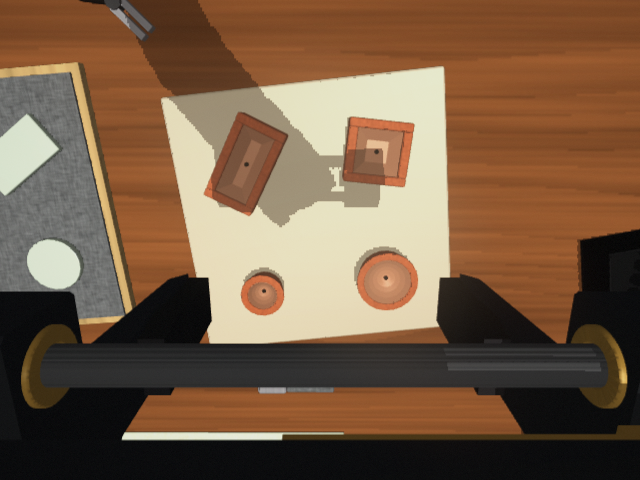

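The wrist view shows all four moulds clear: oblong (246,163), square (378,152), small round (263,294) and large round (387,280). I'll measure them from here and go on to the board.

```bash
cat > m.py <<'E'
from h import *
f=np.load("w1.npz");c={k:f[k] for k in f.files};p,d=f['p'],f['d']
S=cv2.cvtColor(p,cv2.COLOR_RGB2HSV)[:,:,1].astype(int)
m=np.zeros(S.shape,bool);m[105:325,200:425]=(S>90)[105:325,200:425]
Rm=cv2.Rodrigues(c['rvec'])[0];v,u=np.mgrid[:480,:640]
P=(np.dstack([(u-c['cx'])/c['fx']*d,(v-c['cy'])/c['fy']*d,d])-c['tvec'])@Rm
for b in blobs(m):
    k=np.zeros(S.shape,np.uint8);cv2.fillPoly(k,[b],1)
    rim=(k>0)&(abs(P[:,:,2]-.062)<.004)
    h=cv2.convexHull(np.argwhere(rim)[:,::-1].astype(np.int32))[:,0]
    print(b.mean(0).round(),shape(ray(c,b,.062)),"rim",shape(ray(c,h,.062)),np.median(P[rim][:,2]).round(4))
E
python3 m.py
python3 -m handwheel '[[1,-0.036,-0.42,0,0,0,0],[1,-0.036,-0.42,0,0,0,0.1],[1,-0.036,-0.42,0,0,0,0.2],[1,-0.036,-0.42,0,0,0,0.3],[1,-0.036,-0.42,0,0,0,0.4],[1,-0.036,-0.42,0,0,0,0.527],[1,-0.036,-0.42,0,0,0,0.527],[1,-0.036,-0.42,0,0,0,0.527],[1,-0.036,-0.42,0,0,0,0.527],[1,-0.036,-0.42,0,0,0,0.527]]' ; python3 -m handwheel '[[1,0,0,0,0,0,0],[1,0,0,0,0,0,0],[1,0,0,0,0,0,0]]'
python3 - <<'E'
from h import *
from plant import *
s=get_state();c=camera_params("wrist");p,d=snapshot("wrist")
print(s['tool_pos'],s['q'].round(2))
cv2.imwrite("pics/w2.png",p[:,:,::-1]);np.savez("w2.npz",p=p,d=d,**c)
h=cv2.cvtColor(p,cv2.COLOR_RGB2HSV).astype(int)
for b in blobs((h[:,:,2]>120)&(h[:,:,1]<50)): print(b.mean(0).round(),shape(ray(c,b,.024)))
E
```

```text
[263. 294.] [621.3 149.1  54.2  49.  178.6 620.7 149.6  55.5] rim [622.  149.1  50.5  48.9 178.6 622.4 149.2  51.2] 0.0603
[386. 280.] [6.047e+02 2.939e+02 7.160e+01 6.970e+01 1.000e-01 6.046e+02 2.929e+02
 7.410e+01] rim [605.9 293.8  69.5  69.2  90.1 605.8 293.7  70.9] 0.0604
[377. 151.] [459.1 276.9  68.7  67.3  84.1 458.9 277.1  92.8] rim [458.9 277.5  67.6  66.8  84.1 458.9 277.1  92.8] 0.0606
[245. 163.] [472.5 136.3  99.   57.2 153.8 472.3 136.3 111.5] rim [472.6 135.4  97.2  55.6 153.9 473.  135.6 109.5] 0.0604
clock: 2.4
tool_pos: [0.5296, -0.2043, 0.358]
eef_rot: [0.262, 0.965, -0.001, -0.0]
contact_force: [0.0, 1.2, -0.8]
opening: 1.0
finger_force: 0.0
clock: 2.7
tool_pos: [0.5303, -0.1991, 0.3585]
eef_rot: [0.258, 0.966, 0.001, -0.0]
contact_force: [-0.6, -0.1, 0.2]
opening: 1.002
finger_force: 0.0
[ 0.53026208 -0.19905535  0.3585343 ] [ 0.34  0.48 -0.1   1.58  0.05  1.09  1.27]
[437. 417.] [ 882.6 -227.7  256.1   74.4   60.   914.1 -245.9  256.1]
[160. 413.] [ 698.1 -555.9  138.9   56.5  110.6  698.8 -555.6  143.5]
[ 90. 323.] [ 544.  -560.    52.2   47.6   25.8  541.1 -554.2   61.8]
[546. 302.] [809.3 -32.4  57.9  56.8  60.  809.3 -32.8  58.9]
[527. 285.] [776.3 -45.4  59.5  40.4 111.8 785.1 -41.9  61. ]
[ 20. 274.] [ 447.4 -573.8   70.3   68.4   48.3  443.7 -578.    90.4]
[588.  74.] [581.3 119.3 254.6 102.9   6.2 584.5  89.1 257.6]
[317. 166.] [ 534.7 -195.6  293.   283.2    4.7  534.5 -195.6  406. ]
```

View pics/w2.png

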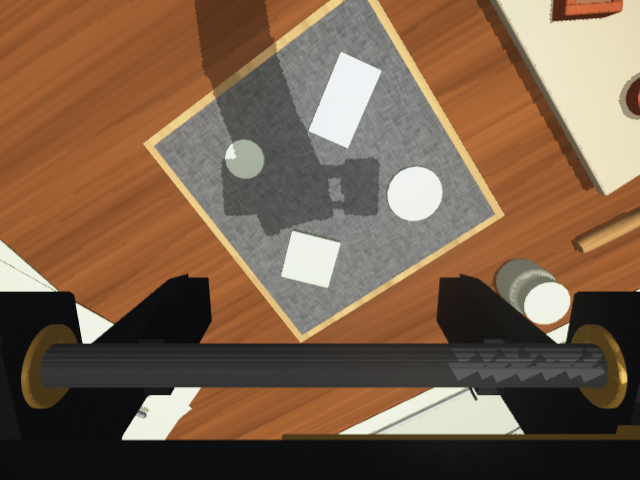

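The wrist view shows oblong (345,100), large round (414,193), square (311,259) and small round in the gripper's shadow (244,158). The threshold was too low, so I'll raise it.

Run:
```python
from h import *
f=np.load("w2.npz");c={k:f[k] for k in f.files};p=f['p']
V=cv2.cvtColor(p,cv2.COLOR_RGB2HSV)[:,:,2].astype(int)
for n,(a,b,e,g),t in(("obl",(40,155,295,395),190),("LR",(158,230,378,450),190),("sq",(222,296,270,350),190),("SR",(132,185,215,272),125)):
    m=np.zeros(V.shape,bool);m[a:b,e:g]=(V>t)[a:b,e:g]
    for q in blobs(m):print(n,q.mean(0).round(),shape(ray(c,q,.024)))
to(.604,-.1145,.12,75);to(.604,-.1145,.019,75)
```

```text
obl [344. 100.] [ 466.5 -136.    91.2   49.2  126.8  466.6 -136.   101.7]
LR [415. 193.] [ 599.9 -115.    64.1   63.8   17.   599.7 -114.7   65.1]
sq [310. 259.] [ 608.6 -263.6   61.4   61.   135.6  608.6 -263.6   84.5]
SR [234. 151.] [ 458.8 -272.5   60.9   44.9   44.2  454.5 -269.7   66.2]
t 2.8 d [-0.0214, 0.1103, 0.2386] r [0.001, -0.0, -0.262] rows>= 5.275805977345432 1.7453613053857373 open 1.002 ff 0.0 q [ 0.34  0.48 -0.1   1.58  0.05  1.09  1.27]
t 2.8 d [-0.0215, 0.1103, 0.3396] r [0.001, -0.0, -0.262] rows>= 7.154724388693837 1.7453613053857373 open 1.002 ff 0.0 q [ 0.34  0.48 -0.1   1.58  0.05  1.09  1.27]
```

```bash
python3 -m handwheel '[[1,-0.018,0.109,0.1,0,0,-0.13],[1,-0.018,0.109,0.2,0,0,-0.262],[1,-0.018,0.109,0.2386,0,0,-0.262],[1,-0.018,0.109,0.2386,0,0,-0.262],[1,-0.018,0.109,0.2386,0,0,-0.262],[1,-0.018,0.109,0.2386,0,0,-0.262],[1,-0.018,0.109,0.2386,0,0,-0.262],[1,-0.018,0.109,0.2386,0,0,-0.262]]';python3 -c "
from h import *
to(.6,-.115,.019,75)"
```

```text
clock: 3.55
tool_pos: [0.6011, -0.117, 0.1215]
eef_rot: [0.132, 0.991, -0.0, 0.001]
contact_force: [0.1, -0.2, 0.8]
opening: 0.998
finger_force: 0.0
t 3.5 d [0.0018, 0.0017, 0.1024] r [-0.0, 0.002, -0.003] rows>= 2.0495685520299847 0.026666252281518955 open 0.998 ff 0.0 q [ 0.19  0.82 -0.13  1.71  0.16  0.62  1.27]
```

```bash
python3 -m handwheel '[[1,0.001,0.001,0.04,0,0,0],[1,0.001,0.001,0.08,0,0,0],[1,0.001,0.001,0.095,0,0,0],[1,0.001,0.001,0.102,0,0,0],[1,0.001,0.001,0.102,0,0,0],[1,0.001,0.001,0.102,0,0,0],[0,0.001,0.001,0.102,0,0,0],[0,0.001,0.001,0.102,0,0,0],[0,0.001,0.001,0.102,0,0,0],[0,0.001,0.001,0.102,0,0,0]]' 20;python3 -m handwheel '[[0,0,0,0,0,0,0],[0,0,0,0,0,0,0],[0,0,0,0,0,0,0],[0,0,0,0,0,0,0]]'
```

```text
clock: 4.55
tool_pos: [0.6, -0.1151, 0.0184]
eef_rot: [0.132, 0.991, 0.0, 0.0]
contact_force: [-0.9, 0.3, 5.3]
opening: 0.734
finger_force: 20.0
clock: 4.95
tool_pos: [0.6, -0.1151, 0.0184]
eef_rot: [0.132, 0.991, 0.0, 0.0]
contact_force: [-0.3, 0.4, 5.7]
opening: 0.729
finger_force: 20.0
```

```bash
python3 -m handwheel '[[0,0,0,-0.01,0,0,0],[0,0,0,-0.03,0,0,0],[0,0,0,-0.06,0,0,0],[0,0,0,-0.09,0,0,0],[0,0,0,-0.12,0,0,0],[0,0,0,-0.12,0,0,0],[0,0,0,-0.12,0,0,0],[0,0,0,-0.12,0,0,0]]'
python3 - <<'E'
from h import *
from plant import *
p,d=snapshot("wrist");cv2.imwrite("pics/w3.png",p[:,:,::-1])
to(.606,.2935,.13,75)
E
```

```text
clock: 5.75
tool_pos: [0.5984, -0.115, 0.1366]
eef_rot: [0.132, 0.991, -0.0, -0.001]
contact_force: [-0.2, 0.4, -0.8]
opening: 0.733
finger_force: 20.0
t 5.8 d [0.0994, 0.3963, 0.0065] r [-0.0, -0.003, -0.003] rows>= 8.171773177740485 0.027765723962002387 open 0.733 ff 19.99979023821652 q [ 0.19  0.8  -0.14  1.7   0.16  0.65  1.27]
```

View pics/w3.png

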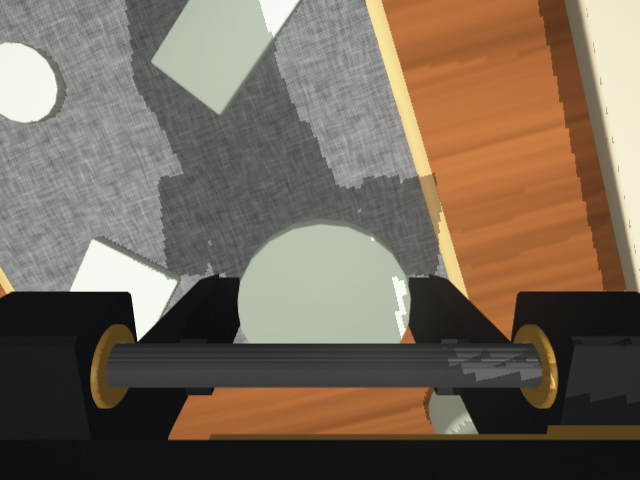

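The disc (325,300) is held level and centred between the fingers. Carrying it over.

```bash
python3 -m handwheel '[[0,0.01,0.03,0,0,0,0],[0,0.02,0.07,0,0,0,0],[0,0.03,0.11,0,0,0,0],[0,0.04,0.15,0,0,0,0],[0,0.05,0.19,0,0,0,0],[0,0.06,0.235,0,0,0,0],[0,0.07,0.28,0,0,0,0],[0,0.08,0.32,0,0,0,0],[0,0.09,0.36,0,0,0,0],[0,0.0992,0.385,0.006,0,0,0]]'; python3 -m handwheel '[[0,0,0.01,0,0,0,0],[0,0,0.01,0,0,0,0],[0,0,0.01,0,0,0,0],[0,0,0.01,0,0,0,0]]';python3 -c "
from h import *
to(.606,.2935,.066,75)"
```

```text
clock: 6.8
tool_pos: [0.6036, 0.2871, 0.1309]
eef_rot: [0.13, 0.991, 0.001, -0.0]
contact_force: [-1.1, 0.7, -1.5]
opening: 0.737
finger_force: 20.0
clock: 7.2
tool_pos: [0.608, 0.2888, 0.1318]
eef_rot: [0.134, 0.991, -0.001, 0.0]
contact_force: [-0.6, -0.6, 0.5]
opening: 0.728
finger_force: 20.0
t 7.2 d [0.0032, 0.0041, 0.0657] r [-0.002, 0.001, -0.006] rows>= 1.3191617214332614 0.04548011751200199 open 0.728 ff 19.999720151536167 q [-0.49  0.88 -0.05  1.5   0.06  0.77  0.74]
```

```bash
python3 -m handwheel '[[0,0.003,0.004,0.02,0,0,0],[0,0.003,0.004,0.04,0,0,0],[0,0.003,0.004,0.055,0,0,0],[0,0.003,0.004,0.061,0,0,0],[0,0.003,0.004,0.063,0,0,0],[0,0.003,0.004,0.063,0,0,0],[0,0.003,0.004,0.063,0,0,0],[0,0.003,0.004,0.063,0,0,0]]'; python3 -c "
from h import *
to(.606,.2935,.065,75)"
```

```text
clock: 8.0
tool_pos: [0.6058, 0.297, 0.0697]
eef_rot: [0.132, 0.991, 0.0, 0.001]
contact_force: [-0.3, 0.5, -1.1]
opening: 0.735
finger_force: 20.0
t 8.0 d [-0.0011, -0.0033, 0.0047] r [0.001, 0.001, -0.003] rows>= 0.11623987927426371 0.022435912377665138 open 0.735 ff 19.99980490654707 q [-0.5   0.96 -0.05  1.52  0.07  0.66  0.73]
```

```bash
python3 -m handwheel '[[0,-0.001,-0.002,0.002,0,0,0],[0,-0.001,-0.002,0.003,0,0,0],[0,-0.001,-0.002,0.004,0,0,0],[0,-0.001,-0.002,0.004,0,0,0],[0,-0.001,-0.002,0.004,0,0,0]]'; python3 -c "
from h import *
to(.606,.2935,.065,75)"
```

```text
clock: 8.5
tool_pos: [0.6059, 0.2941, 0.0654]
eef_rot: [0.132, 0.991, -0.0, 0.0]
contact_force: [-1.7, -2.3, 5.1]
opening: 0.733
finger_force: 20.0
t 8.5 d [-0.0002, -0.0006, 0.0004] r [-0.0, 0.0, -0.003] rows>= 0.01503053390049641 0.022436341067841484 open 0.733 ff 20.000626053661108 q [-0.5   0.97 -0.05  1.53  0.07  0.65  0.73]
```

Contact at 5 N, at the expected height. Releasing and lifting.

```bash
python3 -m handwheel '[[0.76,0,0,0,0,0,0],[0.8,0,0,0,0,0,0],[0.9,0,0,0,0,0,0],[0.95,0,0,0,0,0,0],[0.95,0,0,-0.01,0,0,0],[0.95,0,0,-0.03,0,0,0],[0.95,0,0,-0.07,0,0,0],[1,0,0,-0.115,0,0,0],[1,0,0,-0.115,0,0,0]]'
python3 - <<'E'
from h import *
from plant import *
p,d=snapshot("wrist");cv2.imwrite("pics/w4.png",p[:,:,::-1])
to(.609,-.2638,.12,45.6)
E
```

```text
clock: 9.4
tool_pos: [0.6099, 0.2966, 0.1874]
eef_rot: [0.132, 0.991, 0.004, 0.005]
contact_force: [1.1, 0.4, 0.0]
opening: 0.997
finger_force: 0.0
t 9.4 d [-0.1471, -0.5401, 0.062] r [0.007, 0.004, 0.51] rows>= 11.264440275200288 3.3993402315938415 open 1.002 ff 0.0 q [-0.49  0.81 -0.05  1.46  0.05  0.86  0.74]
```

View pics/w4.png

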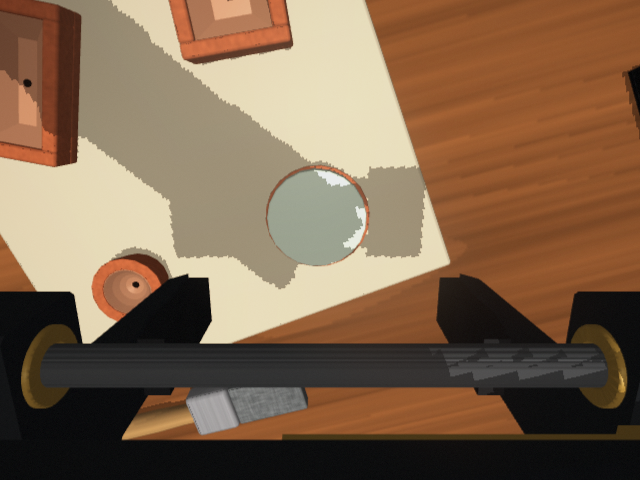

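The large disc (318,215) sits centred, with a rim sliver visible around it. Next is the square.

```bash
python3 -m handwheel '[[1,-0.147,-0.54,0,0.007,0.004,0],[1,-0.147,-0.54,0,0.007,0.004,0.1],[1,-0.147,-0.54,0,0.007,0.004,0.2],[1,-0.147,-0.54,0,0.007,0.004,0.3],[1,-0.147,-0.54,0,0.007,0.004,0.4],[1,-0.147,-0.54,0,0.007,0.004,0.51],[1,-0.147,-0.54,0,0.007,0.004,0.51],[1,-0.147,-0.54,0,0.007,0.004,0.51],[1,-0.147,-0.54,0,0.007,0.004,0.51],[1,-0.147,-0.54,0,0.007,0.004,0.51]]';python3 -m handwheel '[[1,0,0,0,0,0,0],[1,0,0,0,0,0,0],[1,0,0,0,0,0,0],[1,0,0,0,0,0,0]]'; python3 -c "
from h import *
to(.609,-.2638,.0187,45.6)"
```

```text
clock: 10.45
tool_pos: [0.6052, -0.2071, 0.1789]
eef_rot: [0.378, 0.926, -0.003, -0.003]
contact_force: [0.9, -0.3, -0.5]
opening: 0.997
finger_force: 0.0
clock: 10.85
tool_pos: [0.6065, -0.2029, 0.1794]
eef_rot: [0.376, 0.927, -0.002, -0.003]
contact_force: [0.6, 0.2, 0.6]
opening: 0.998
finger_force: 0.0
t 10.8 d [-0.0449, -0.0408, 0.1608] r [-0.007, -0.004, 0.003] rows>= 3.438206712406787 0.056958660061912046 open 0.998 ff 0.0 q [ 0.24  0.78  0.01  1.58 -0.    0.8   1.05]
```

```bash
python3 -m handwheel '[[1,-0.045,-0.041,0.03,-0.007,-0.004,0],[1,-0.045,-0.041,0.06,-0.007,-0.004,0],[1,-0.045,-0.041,0.09,-0.007,-0.004,0],[1,-0.045,-0.041,0.11,-0.007,-0.004,0],[1,-0.045,-0.041,0.11,-0.007,-0.004,0],[1,-0.045,-0.041,0.11,-0.007,-0.004,0],[1,-0.045,-0.041,0.11,-0.007,-0.004,0]]'; python3 -c "
from h import *
to(.609,-.2638,.0187,45.6)"
```

```text
clock: 11.55
tool_pos: [0.6104, -0.2662, 0.0716]
eef_rot: [0.377, 0.926, -0.001, 0.002]
contact_force: [-0.3, -0.1, 0.1]
opening: 0.998
finger_force: 0.0
t 11.6 d [0.0029, 0.0008, 0.0529] r [0.001, 0.004, 0.001] rows>= 1.060018459260608 0.030257489915680454 open 0.998 ff 0.0 q [ 0.34  0.95 -0.01  1.56  0.01  0.63  1.13]
```

```bash
python3 -m handwheel '[[1,0.002,0.001,0.025,0.001,0.002,0],[1,0.002,0.001,0.042,0.001,0.002,0],[1,0.002,0.001,0.052,0.001,0.002,0],[1,0.002,0.001,0.052,0.001,0.002,0],[1,0.002,0.001,0.052,0.001,0.002,0],[0,0.002,0.001,0.052,0.001,0.002,0],[0,0.002,0.001,0.052,0.001,0.002,0],[0,0.002,0.001,0.052,0.001,0.002,0],[0,0.002,0.001,0.052,0.001,0.002,0],[0,0.002,0.001,0.052,0.001,0.002,0]]' 20;python3 -m handwheel '[[0,0,0,0,0,0,0],[0,0,0,0,0,0,0],[0,0,0,-0.01,0,0,0],[0,0,0,-0.03,0,0,0],[0,0,0,-0.06,0,0,0],[0,0,0,-0.09,0,0,0],[0,0,0,-0.12,0,0,0],[0,0,0,-0.12,0,0,0],[0,0,0,-0.12,0,0,0]]';python3 -c "
from h import *
to(.459,.2765,.13,84.1)"
```

```text
clock: 12.55
tool_pos: [0.6086, -0.2647, 0.0185]
eef_rot: [0.378, 0.926, -0.001, 0.0]
contact_force: [0.0, 0.5, 3.3]
opening: 0.696
finger_force: 20.0
clock: 13.45
tool_pos: [0.6083, -0.2646, 0.1385]
eef_rot: [0.378, 0.926, -0.001, -0.0]
contact_force: [-0.6, -0.4, -0.5]
opening: 0.699
finger_force: 20.0
t 13.4 d [0.4852, 0.2822, 0.0079] r [-0.002, -0.0, -0.672] rows>= 11.227528521465022 4.4789530805497115 open 0.699 ff 19.999658167362213 q [ 0.34  0.86 -0.    1.53  0.01  0.75  1.13]
```

Held (61.5 mm matches the 62 mm square). Carrying.

```bash
python3 -m handwheel '[[0,0.02,0.012,0,0,0,0],[0,0.05,0.03,0,0,0,-0.08],[0,0.09,0.052,0,0,0,-0.16],[0,0.13,0.076,0,0,0,-0.24],[0,0.17,0.099,0,0,0,-0.32],[0,0.21,0.122,0,0,0,-0.4],[0,0.25,0.145,0,0,0,-0.48],[0,0.29,0.169,0,0,0,-0.56],[0,0.32,0.186,0,0,0,-0.62],[0,0.34,0.198,0,0,0,-0.672]]';python3 -c "
from h import *
to(.459,.2765,.13,84.1)"
```

```text
clock: 14.45
tool_pos: [0.5015, 0.1179, 0.1364]
eef_rot: [0.048, 0.999, -0.0, -0.003]
contact_force: [-0.3, -0.4, -1.1]
opening: 0.701
finger_force: 20.0
t 14.4 d [0.0575, 0.1537, 0.0065] r [-0.001, -0.005, 0.007] rows>= 3.285640237308423 0.05575888830084616 open 0.701 ff 19.998866021633148 q [-0.26  0.71 -0.09  1.99  0.13  0.46  1.02]
```

```bash
python3 -m handwheel '[[0,0.01,0.03,0.006,0,0,0],[0,0.025,0.07,0.006,0,0,0],[0,0.04,0.11,0.006,0,0,0],[0,0.052,0.14,0.006,0,0,0],[0,0.057,0.153,0.006,0,0,0],[0,0.057,0.153,0.006,0,0,0],[0,0.057,0.153,0.006,0,0,0],[0,0.057,0.153,0.006,0,0,0]]';python3 -c "
from h import *
to(.459,.2765,.068,84.1)"
```

```text
clock: 15.25
tool_pos: [0.4637, 0.2699, 0.1313]
eef_rot: [0.053, 0.999, -0.002, -0.001]
contact_force: [-0.5, -0.5, -0.1]
opening: 0.698
finger_force: 20.0
t 15.2 d [0.0054, 0.0063, 0.0633] r [-0.004, -0.001, -0.004] rows>= 1.2769820932524507 0.03448773138233864 open 0.698 ff 19.999500811100006 q [-0.59  0.74 -0.04  1.93  0.07  0.48  0.79]
```

```bash
python3 -m handwheel '[[0,0.004,0.005,0.02,-0.002,0,0],[0,0.004,0.005,0.04,-0.002,0,0],[0,0.004,0.005,0.052,-0.002,0,0],[0,0.004,0.005,0.058,-0.002,0,0],[0,0.004,0.005,0.06,-0.002,0,0],[0,0.004,0.005,0.06,-0.002,0,0],[0,0.004,0.005,0.06,-0.002,0,0],[0,0.004,0.005,0.06,-0.002,0,0],[0,0.004,0.005,0.06,-0.002,0,0]]';python3 -c "
from h import *
to(.459,.2765,.065,84.1)"
```

```text
clock: 16.15
tool_pos: [0.4597, 0.2784, 0.072]
eef_rot: [0.051, 0.999, 0.001, -0.0]
contact_force: [0.1, -0.1, -0.8]
opening: 0.697
finger_force: 20.0
t 16.1 d [0.0005, -0.0019, 0.007] r [0.001, -0.0, 0.0] rows>= 0.14631520842549633 0.009891074580074861 open 0.697 ff 19.99969393014908 q [-0.61  0.84 -0.03  1.96  0.07  0.34  0.77]
```

```bash
python3 -m handwheel '[[0,0,-0.001,0.003,0,0,0],[0,0,-0.001,0.005,0,0,0],[0,0,-0.001,0.006,0,0,0],[0,0,-0.001,0.0067,0,0,0],[0,0,-0.001,0.0067,0,0,0],[0,0,-0.001,0.0067,0,0,0]]';python3 -c "
from h import *
to(.459,.2765,.065,84.1)"
```

```text
clock: 16.75
tool_pos: [0.4592, 0.277, 0.0654]
eef_rot: [0.051, 0.999, 0.0, -0.001]
contact_force: [-1.5, 0.4, 5.3]
opening: 0.701
finger_force: 20.0
t 16.8 d [0.0001, -0.0005, 0.0004] r [0.0, -0.001, 0.0] rows>= 0.013660193572524243 0.008760719652522803 open 0.701 ff 20.000520050525665 q [-0.61  0.85 -0.03  1.96  0.07  0.33  0.77]
```

```bash
python3 -m handwheel '[[0.73,0,0,0,0,0,0],[0.78,0,0,0,0,0,0],[0.87,0,0,0,0,0,0],[0.93,0,0,0,0,0,0],[0.93,0,0,-0.01,0,0,0],[0.95,0,0,-0.03,0,0,0],[1,0,0,-0.07,0,0,0],[1,0,0,-0.115,0,0,0],[1,0,0,-0.115,0,0,0]]'
python3 - <<'E'
from h import *
from plant import *
p,d=snapshot("wrist");cv2.imwrite("pics/w5.png",p[:,:,::-1])
to(.4665,-.136,.15,37)
E
```

```text
clock: 17.65
tool_pos: [0.4625, 0.2789, 0.1856]
eef_rot: [0.052, 0.999, 0.004, 0.004]
contact_force: [0.9, -0.1, -0.3]
opening: 1.001
finger_force: 0.0
t 17.7 d [-0.0477, -0.4116, 0.0312] r [0.007, 0.002, 0.822] rows>= 8.309648640270261 5.479796942366523 open 0.999 ff 0.0 q [-0.6   0.65 -0.05  1.89  0.06  0.59  0.78]
```

View pics/w5.png

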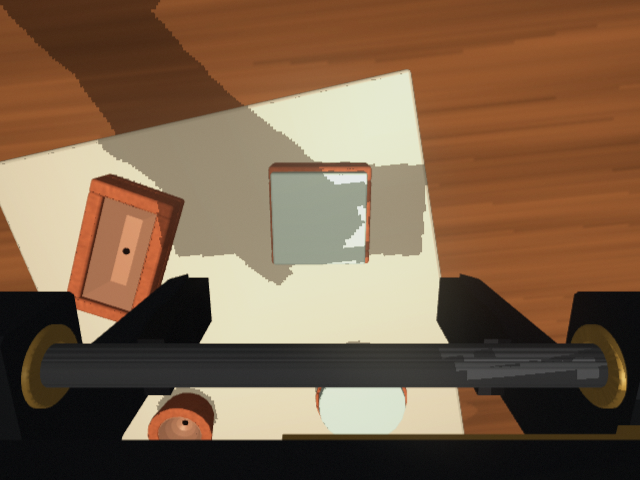

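The square (319,217) lies parallel on its mould, within 2 mm or so of centre. Next is the oblong.

```bash
python3 -m handwheel '[[1,-0.048,-0.412,0,0.007,0.002,0.1],[1,-0.048,-0.412,0,0.007,0.002,0.2],[1,-0.048,-0.412,0,0.007,0.002,0.3],[1,-0.048,-0.412,0,0.007,0.002,0.4],[1,-0.048,-0.412,0,0.007,0.002,0.5],[1,-0.048,-0.412,0,0.007,0.002,0.6],[1,-0.048,-0.412,0.03,0.007,0.002,0.7],[1,-0.048,-0.412,0.03,0.007,0.002,0.822],[1,-0.048,-0.412,0.03,0.007,0.002,0.822],[1,-0.048,-0.412,0.03,0.007,0.002,0.822]]';python3 -m handwheel '[[1,0,0,0,0,0,0],[1,0,0,0,0,0,0],[1,0,0,0,0,0,0]]'; python3 -c "
from h import *
to(.4665,-.136,.07,37)"
```

```text
clock: 18.7
tool_pos: [0.4632, -0.1412, 0.1482]
eef_rot: [0.449, 0.894, -0.005, -0.003]
contact_force: [-0.2, 1.6, -0.5]
opening: 0.995
finger_force: 0.0
clock: 19.0
tool_pos: [0.4652, -0.1357, 0.1497]
eef_rot: [0.445, 0.896, -0.003, -0.002]
contact_force: [-0.1, -1.0, 0.6]
opening: 0.995
finger_force: 0.0
t 19.0 d [-0.0011, 0.0014, 0.0797] r [-0.007, -0.001, 0.004] rows>= 1.59373048809158 0.05052452471412104 open 0.995 ff 0.0 q [ 0.15  0.66  0.06  2.07 -0.08  0.42  0.92]
```

```bash
python3 -m handwheel '[[1,-0.001,0.001,0.04,-0.006,-0.001,0],[1,-0.001,0.001,0.08,-0.006,-0.001,0],[1,-0.001,0.001,0.08,-0.006,-0.001,0],[1,-0.001,0.001,0.08,-0.006,-0.001,0],[1,-0.001,0.001,0.08,-0.006,-0.001,0]]'; python3 -c "
from h import *
to(.4665,-.136,.0187,37)"
```

```text
clock: 19.5
tool_pos: [0.4669, -0.138, 0.0713]
eef_rot: [0.446, 0.895, -0.0, 0.001]
contact_force: [0.7, 0.1, 0.0]
opening: 0.998
finger_force: 0.0
t 19.5 d [0.002, 0.0009, 0.0526] r [0.001, 0.003, 0.001] rows>= 1.0522808364013365 0.019370769370234908 open 0.998 ff 0.0 q [ 0.17  0.81  0.03  2.11 -0.09  0.21  0.93]
```

```bash
python3 -m handwheel '[[1,0.001,0.001,0.025,0.001,0.002,0],[1,0.001,0.001,0.042,0.001,0.002,0],[1,0.001,0.001,0.052,0.001,0.002,0],[1,0.001,0.001,0.052,0.001,0.002,0],[1,0.001,0.001,0.052,0.001,0.002,0],[0,0.001,0.001,0.052,0.001,0.002,0],[0,0.001,0.001,0.052,0.001,0.002,0],[0,0.001,0.001,0.052,0.001,0.002,0],[0,0.001,0.001,0.052,0.001,0.002,0],[0,0.001,0.001,0.052,0.001,0.002,0]]' 20;python3 -m handwheel '[[0,0,0,0,0,0,0],[0,0,0,0,0,0,0],[0,0,0,-0.01,0,0,0],[0,0,0,-0.03,0,0,0],[0,0,0,-0.06,0,0,0],[0,0,0,-0.09,0,0,0],[0,0,0,-0.12,0,0,0],[0,0,0,-0.12,0,0,0],[0,0,0,-0.12,0,0,0]]';python3 -c "
from h import *
to(.473,.135,.13,63.8)"
```

```text
clock: 20.5
tool_pos: [0.4661, -0.1368, 0.0176]
eef_rot: [0.446, 0.895, -0.001, -0.001]
contact_force: [-1.7, 0.3, 0.4]
opening: 0.569
finger_force: 0.1
clock: 21.4
tool_pos: [0.4663, -0.1368, 0.1381]
eef_rot: [0.446, 0.895, -0.001, -0.001]
contact_force: [-0.8, 0.4, -1.7]
opening: 0.566
finger_force: 20.0
t 21.4 d [0.213, 0.169, 0.0079] r [-0.001, -0.001, -0.468] rows>= 5.440202426037202 3.117062317767211 open 0.566 ff 19.999254941940308 q [ 0.16  0.68  0.05  2.08 -0.08  0.38  0.92]
```

```bash
python3 -m handwheel '[[0,0.02,0.016,0,0,0,-0.05],[0,0.05,0.04,0,0,0,-0.12],[0,0.08,0.064,0,0,0,-0.2],[0,0.11,0.088,0,0,0,-0.27],[0,0.14,0.112,0,0,0,-0.34],[0,0.17,0.136,0.004,0,0,-0.4],[0,0.2,0.158,0.008,0,0,-0.45],[0,0.213,0.169,0.008,0,0,-0.468],[0,0.213,0.169,0.008,0,0,-0.468],[0,0.213,0.169,0.008,0,0,-0.468]]';python3 -m handwheel '[[0,0,0,0,0,0,0],[0,0,0,0,0,0,0],[0,0,0,0,0,0,0]]';python3 -c "
from h import *
to(.473,.135,.072,63.8)"
```

```text
clock: 22.4
tool_pos: [0.4721, 0.134, 0.1285]
eef_rot: [0.227, 0.974, -0.001, -0.002]
contact_force: [-1.4, 0.4, -0.7]
opening: 0.563
finger_force: 20.0
clock: 22.7
tool_pos: [0.4731, 0.1338, 0.1294]
eef_rot: [0.227, 0.974, -0.001, -0.001]
contact_force: [0.5, -0.4, -1.5]
opening: 0.562
finger_force: 20.0
t 22.7 d [0.0005, 0.0012, 0.0574] r [-0.002, -0.002, -0.002] rows>= 1.148976154862766 0.022091739633466122 open 0.562 ff 19.99926745891571 q [-0.39  0.7   0.03  2.07 -0.05  0.38  0.79]
```

```bash
python3 -m handwheel '[[0,0,0.001,0.02,-0.002,-0.002,0],[0,0,0.001,0.04,-0.002,-0.002,0],[0,0,0.001,0.052,-0.002,-0.002,0],[0,0,0.001,0.057,-0.002,-0.002,0],[0,0,0.001,0.057,-0.002,-0.002,0],[0,0,0.001,0.057,-0.002,-0.002,0],[0,0,0.001,0.057,-0.002,-0.002,0],[0,0,0.001,0.057,-0.002,-0.002,0]]';python3 -c "
from h import *
to(.473,.135,.065,63.8)"
```

```text
clock: 23.5
tool_pos: [0.4736, 0.136, 0.073]
eef_rot: [0.226, 0.974, 0.001, 0.0]
contact_force: [-0.4, -0.1, -1.5]
opening: 0.562
finger_force: 20.0
t 23.5 d [0.0001, -0.0012, 0.008] r [0.001, 0.001, 0.001] rows>= 0.16149348484437137 0.010218456011756374 open 0.562 ff 19.999274611473083 q [-0.38  0.81  0.01  2.09 -0.05  0.24  0.79]
```

```bash
python3 -m handwheel '[[0,0,-0.001,0.003,0,0,0],[0,0,-0.001,0.005,0,0,0],[0,0,-0.001,0.006,0,0,0],[0,0,-0.001,0.007,0,0,0],[0,0,-0.001,0.0077,0,0,0],[0,0,-0.001,0.0077,0,0,0],[0,0,-0.001,0.0077,0,0,0]]';python3 -c "
from h import *
to(.473,.135,.065,63.8)"
```

```text
clock: 24.2
tool_pos: [0.4729, 0.135, 0.0647]
eef_rot: [0.226, 0.974, 0.0, -0.0]
contact_force: [0.4, 0.5, -0.6]
opening: 0.565
finger_force: 20.0
t 24.2 d [-0.0001, 0.0, -0.0003] r [0.001, -0.0, 0.001] rows>= 0.006355128943582395 0.005683088120216993 open 0.565 ff 19.999265670776367 q [-0.38  0.83  0.01  2.1  -0.05  0.22  0.79]
```

No contact yet, so I'll creep lower.

```bash
python3 -m handwheel '[[0,0,0,0.0007,0,0,0],[0,0,0,0.0007,0,0,0],[0,0,0,0.0007,0,0,0]]';python3 -m handwheel '[[0,0,0,0.0005,0,0,0],[0,0,0,0.0005,0,0,0],[0,0,0,0.0005,0,0,0]]'
```

```text
clock: 24.5
tool_pos: [0.4729, 0.135, 0.0646]
eef_rot: [0.226, 0.974, 0.0, 0.0]
contact_force: [-0.5, 0.2, 6.5]
opening: 0.564
finger_force: 20.0
clock: 24.8
tool_pos: [0.4729, 0.135, 0.0645]
eef_rot: [0.226, 0.974, 0.001, 0.0]
contact_force: [-1.6, 0.3, 11.4]
opening: 0.563
finger_force: 20.0
```

```bash
python3 -m handwheel '[[0.6,0,0,-0.0003,0,0,0],[0.65,0,0,-0.0005,0,0,0],[0.75,0,0,-0.0005,0,0,0],[0.85,0,0,-0.0005,0,0,0],[0.85,0,0,-0.01,0,0,0],[0.9,0,0,-0.03,0,0,0],[1,0,0,-0.07,0,0,0],[1,0,0,-0.115,0,0,0],[1,0,0,-0.115,0,0,0]]'
python3 - <<'E'
from h import *
from plant import *
p,d=snapshot("wrist");cv2.imwrite("pics/w6.png",p[:,:,::-1])
to(.466,-.2673,.15,60)
E
```

```text
clock: 25.7
tool_pos: [0.4758, 0.1357, 0.1837]
eef_rot: [0.227, 0.974, 0.003, 0.004]
contact_force: [0.6, 0.0, 0.2]
opening: 0.997
finger_force: 0.0
t 25.8 d [-0.1699, -0.3653, 0.0303] r [0.005, 0.004, 0.067] rows>= 8.080550504505352 0.44604300464688107 open 1.003 ff 0.0 q [-0.39  0.61  0.04  2.03 -0.04  0.5   0.79]
```

View pics/w6.png

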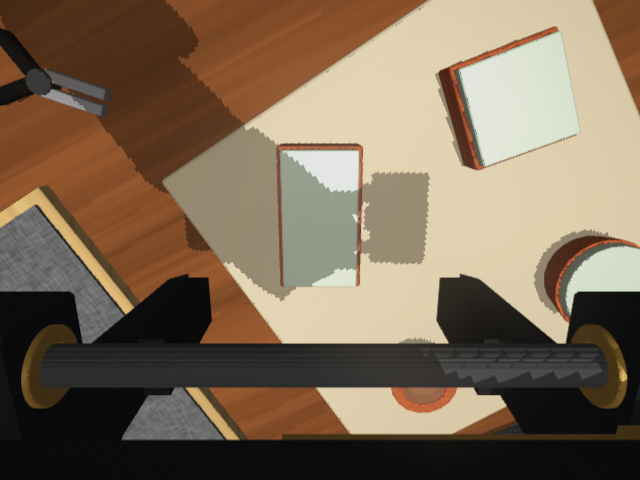

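The oblong (320,215) is well placed, parallel and centred. Next is the small round.

```bash
python3 -m handwheel '[[1,-0.17,-0.365,0,0.005,0.004,0],[1,-0.17,-0.365,0,0.005,0.004,0.067],[1,-0.17,-0.365,0,0.005,0.004,0.067],[1,-0.17,-0.365,0,0.005,0.004,0.067],[1,-0.17,-0.365,0,0.005,0.004,0.067],[1,-0.17,-0.365,0.03,0.005,0.004,0.067],[1,-0.17,-0.365,0.03,0.005,0.004,0.067],[1,-0.17,-0.365,0.03,0.005,0.004,0.067],[1,-0.17,-0.365,0.03,0.005,0.004,0.067],[1,-0.17,-0.365,0.03,0.005,0.004,0.067]]';python3 -m handwheel '[[1,0,0,0,0,0,0],[1,0,0,0,0,0,0],[1,0,0,0,0,0,0]]'
python3 - <<'E'
from h import *
from plant import *
c=camera_params("wrist");p,d=snapshot("wrist");cv2.imwrite("pics/w7.png",p[:,:,::-1])
V=cv2.cvtColor(p,cv2.COLOR_RGB2HSV)[:,:,2].astype(int);m=np.zeros(V.shape,bool);m[100:340,215:435]=(V>125)[100:340,215:435]
for q in blobs(m):print(q.mean(0).round(),shape(ray(c,q,.024)))
to(.466,-.2673,.07,60)
E
```

```text
clock: 26.75
tool_pos: [0.4629, -0.269, 0.147]
eef_rot: [0.261, 0.965, -0.002, -0.004]
contact_force: [-0.7, 0.5, -0.8]
opening: 1.001
finger_force: 0.0
clock: 27.05
tool_pos: [0.465, -0.2657, 0.1485]
eef_rot: [0.257, 0.966, -0.001, -0.003]
contact_force: [1.3, -0.6, -0.8]
opening: 1.003
finger_force: 0.0
[324. 306.] [ 514.  -293.9  160.2   61.1   60.3  518.8 -296.7  167.9]
[337. 227.] [ 467.3 -260.5   59.5   46.3   65.1  472.4 -261.7   64.7]
[376. 141.] [ 436.6 -212.8   80.4   57.6   60.2  432.8 -210.7   94.1]
[249. 121.] [ 378.1 -273.5   72.7   30.    94.7  393.  -272.3   72.7]
t 27.1 d [-0.0019, -0.0002, 0.0785] r [-0.004, -0.004, 0.002] rows>= 1.570076632132947 0.04227241654264442 open 0.996 ff 0.0 q [ 0.46  0.71 -0.05  1.92  0.08  0.52  1.4 ]
```

View pics/w7.png

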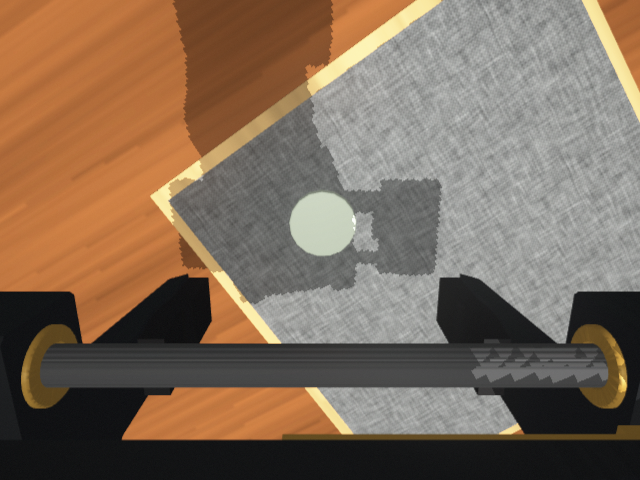

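Small disc at (322,224), under the fingers' midline, with felt on both sides. Descending.

```bash
python3 -m handwheel '[[1,-0.002,0,0.04,-0.004,-0.004,0],[1,-0.002,0,0.078,-0.004,-0.004,0],[1,-0.002,0,0.078,-0.004,-0.004,0],[1,-0.002,0,0.078,-0.004,-0.004,0],[1,-0.002,0,0.078,-0.004,-0.004,0]]'; python3 -c "
from h import *
to(.466,-.2673,.0187,60)"
```

```text
clock: 27.6
tool_pos: [0.4668, -0.269, 0.072]
eef_rot: [0.259, 0.966, -0.001, 0.001]
contact_force: [-0.2, -0.8, -0.5]
opening: 1.001
finger_force: 0.0
t 27.6 d [0.0017, 0.0011, 0.0533] r [-0.0, 0.003, 0.0] rows>= 1.0661838500079526 0.017347852485767 open 1.001 ff 0.0 q [ 0.46  0.84 -0.04  1.96  0.09  0.35  1.39]
```

```bash
python3 -m handwheel '[[1,0.001,0.001,0.025,0,0.002,0],[1,0.001,0.001,0.042,0,0.002,0],[1,0.001,0.001,0.052,0,0.002,0],[1,0.001,0.001,0.052,0,0.002,0],[1,0.001,0.001,0.052,0,0.002,0],[0,0.001,0.001,0.052,0,0.002,0],[0,0.001,0.001,0.052,0,0.002,0],[0,0.001,0.001,0.052,0,0.002,0],[0,0.001,0.001,0.052,0,0.002,0],[0,0.001,0.001,0.052,0,0.002,0]]' 20;python3 -m handwheel '[[0,0,0,0,0,0,0],[0,0,0,0,0,0,0],[0,0,0,0,0,0,0],[0,0,0,-0.01,0,0,0],[0,0,0,-0.03,0,0,0],[0,0,0,-0.06,0,0,0],[0,0,0,-0.09,0,0,0],[0,0,0,-0.12,0,0,0],[0,0,0,-0.12,0,0,0],[0,0,0,-0.12,0,0,0]]';python3 -c "
from h import *
to(.6225,.149,.13,60)"
```

```text
clock: 28.6
tool_pos: [0.4653, -0.2674, 0.0183]
eef_rot: [0.259, 0.966, 0.0, -0.001]
contact_force: [0.4, -0.7, 0.2]
opening: 0.571
finger_force: 0.0
clock: 29.6
tool_pos: [0.4657, -0.2676, 0.1391]
eef_rot: [0.259, 0.966, -0.0, -0.0]
contact_force: [0.4, 0.7, -0.8]
opening: 0.506
finger_force: 20.0
t 29.6 d [0.0727, 0.4392, 0.0089] r [-0.0, -0.001, -0.0] rows>= 8.904765135075884 0.005711638821135002 open 0.506 ff 19.999982175068 q [ 0.47  0.72 -0.06  1.93  0.08  0.5   1.4 ]
```

```bash
python3 -m handwheel '[[0,0.005,0.03,0,0,0,0],[0,0.012,0.075,0,0,0,0],[0,0.02,0.12,0,0,0,0],[0,0.027,0.165,0,0,0,0],[0,0.035,0.21,0,0,0,0],[0,0.042,0.255,0,0,0,0],[0,0.05,0.3,0,0,0,0],[0,0.057,0.345,0,0,0,0],[0,0.065,0.39,0.004,0,0,0],[0,0.071,0.425,0.008,0,0,0]]'; python3 -m handwheel '[[0,0.001,0.01,0,0,0,0],[0,0.001,0.012,0,0,0,0],[0,0.001,0.012,0,0,0,0],[0,0.001,0.012,0,0,0,0],[0,0.001,0.012,0,0,0,0]]';python3 -c "
from h import *
to(.6225,.149,.072,60)"
```

```text
clock: 30.6
tool_pos: [0.6161, 0.1397, 0.1285]
eef_rot: [0.258, 0.966, 0.0, -0.002]
contact_force: [0.7, 0.3, -0.6]
opening: 0.507
finger_force: 20.0
clock: 31.1
tool_pos: [0.6216, 0.1446, 0.1302]
eef_rot: [0.26, 0.966, -0.001, -0.001]
contact_force: [0.4, -0.3, -0.5]
opening: 0.508
finger_force: 20.0
t 31.1 d [0.0013, 0.0044, 0.0582] r [-0.002, -0.002, -0.003] rows>= 1.1684213697398818 0.026647600798090205 open 0.508 ff 19.999827382271178 q [-0.33  0.84  0.06  1.62 -0.07  0.69  0.8 ]
```

```bash
python3 -m handwheel '[[0,0.001,0.004,0.02,-0.002,-0.002,0],[0,0.001,0.004,0.04,-0.002,-0.002,0],[0,0.001,0.004,0.052,-0.002,-0.002,0],[0,0.001,0.004,0.057,-0.002,-0.002,0],[0,0.001,0.004,0.057,-0.002,-0.002,0],[0,0.001,0.004,0.057,-0.002,-0.002,0],[0,0.001,0.004,0.057,-0.002,-0.002,0],[0,0.001,0.004,0.057,-0.002,-0.002,0],[0,0.001,0.004,0.057,-0.002,-0.002,0]]';python3 -c "
from h import *
to(.6225,.149,.065,60)"
```

```text
clock: 32.0
tool_pos: [0.623, 0.1511, 0.0736]
eef_rot: [0.259, 0.966, 0.001, 0.0]
contact_force: [-0.7, 1.1, 0.5]
opening: 0.504
finger_force: 20.0
t 32.0 d [-0.0006, -0.0021, 0.0086] r [0.002, 0.0, -0.0] rows>= 0.17788701864770065 0.013573037204966281 open 0.504 ff 19.999934448860586 q [-0.34  0.92  0.05  1.64 -0.07  0.58  0.8 ]
```

```bash
python3 -m handwheel '[[0,0,-0.001,0.003,0.001,0,0],[0,0,-0.001,0.005,0.001,0,0],[0,0,-0.001,0.007,0.001,0,0],[0,0,-0.001,0.008,0.001,0,0],[0,0,-0.001,0.0083,0.001,0,0],[0,0,-0.001,0.0083,0.001,0,0],[0,0,-0.001,0.0083,0.001,0,0]]';python3 -m handwheel '[[0,0,0,0,0,0,0],[0,0,0,0,0,0,0]]'
```

```text
clock: 32.7
tool_pos: [0.6221, 0.15, 0.0653]
eef_rot: [0.259, 0.966, 0.0, -0.0]
contact_force: [-2.2, -1.0, 5.5]
opening: 0.507
finger_force: 20.0
clock: 32.9
tool_pos: [0.6221, 0.15, 0.0653]
eef_rot: [0.259, 0.966, 0.0, -0.0]
contact_force: [-2.7, -0.2, 5.1]
opening: 0.507
finger_force: 20.0
```

```bash
python3 -m handwheel '[[0.54,0,0,0,0,0,0],[0.6,0,0,0,0,0,0],[0.7,0,0,0,0,0,0],[0.8,0,0,0,0,0,0],[0.8,0,0,-0.01,0,0,0],[0.85,0,0,-0.03,0,0,0],[1,0,0,-0.07,0,0,0],[1,0,0,-0.115,0,0,0],[1,0,0,-0.16,0,0,0],[1,0.08,0,-0.2,0,0,0]]'; python3 -m handwheel '[[1,0.08,0,-0.05,0,0,0],[1,0.08,0,-0.05,0,0,0],[1,0.08,0,-0.05,0,0,0],[1,0.08,0,-0.05,0,0,0],[1,0.08,0,-0.05,0,0,0]]'
python3 - <<'E'
from h import *
from plant import *
p,d=snapshot("wrist");cv2.imwrite("pics/w8.png",p[:,:,::-1])
p,d=snapshot("top");cv2.imwrite("pics/t8.png",p[:,:,::-1])
E
```

```text
clock: 33.9
tool_pos: [0.59, 0.1684, 0.2524]
eef_rot: [0.263, 0.965, 0.002, 0.006]
contact_force: [-0.5, 1.3, 0.5]
opening: 0.996
finger_force: 0.0
clock: 34.4
tool_pos: [0.515, 0.2112, 0.297]
eef_rot: [0.26, 0.966, -0.0, 0.0]
contact_force: [0.5, -0.1, 0.0]
opening: 1.001
finger_force: 0.0
```

View pics/w8.png

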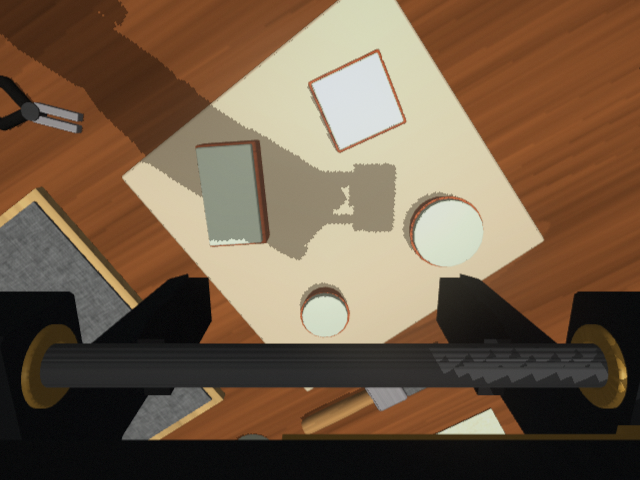

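All four blanks lie on their moulds: square (358,100), oblong (230,192), large round (447,231) and small round (325,315). A thin rim shows around the visible edges and everything looks level. Handing in.

```bash
python3 -c "
from plant import *
print(finish_job())"
```

```text
the job is handed in; nothing more can be done
None
```

I set all four glass blanks on their matching moulds and handed the job in at about 34 s; the last picture shows each one centred and lying flat, but the hand-in returned no verdict.

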